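Open the test cabinet's window to the marked height

ROBOT

A 6-joint arm with a two-finger parallel gripper is mounted at the origin on the work surface. World frame = base frame: x ahead of the robot, y to its left, z up, the work surface at z = 0. Lengths are in m, angles in rad, forces in N, time in s.
With the tool pointing down it reaches from about 0.275 to 0.75 m from the base axis. Payload 10.2 kg.
Tool frame: the origin (TCP) lies between the finger pads; the fingertips stand 8 mm ahead of it and the grasp point (between the pads) lies 11 mm behind it; z points along the fingers, y is the line along which they close (so a half turn about z gives the same grasp; the last joint's range is limited). The gripper opens to 85 mm and grips with 20 to 120 N. Pads are 22 mm wide; open, the fingers measure 114 mm over their backs; the gripper's body (76 mm by 85 mm) begins 54 mm behind the grasp point. The pads swing forward as they close: fully open they stand 13 mm farther back than shut.
Start: joints at [-1.471, 0.313, 1.498, -0, 1.331, -0.223], TCP at [0.167, -0.498, 0.239] pointing down, gripper open.
Joint ranges: [-2.94, 2.94], [-0.97, 2.17], [0.19, 2.56], [-1.23, 4.37], [0.02, 3.11], [-2.88, 2.88]. Speed limits (rad/s): [2.39, 2.39, 3.01, 3.14, 3.14, 3.14].

INTERFACE

Orientations are given as a unit quaternion [w, x, y, z].
In Python, from bench import arm, eyes, get_clock, get_qpos, get_qd, get_joint_efforts, get_tool_pos, get_tcp_rot, get_ft_force, get_ft_torque, get_opening, get_gripper_force gives the robot as it stands. The module is installed in compiled form; this text tells all that it offers. Calls block until the motion is done:
- arm.move_ptp(position, orientation): joint-space move of the TCP to a pose.
- arm.line_to(position, feed=0.15, rotation=None, stop_force=None): straight line of the TCP; rotation=None keeps the orientation; feed is the mean speed in m/s. With stop_force (N) it stops when the force on the tool has changed by that much, and returns True; else False.
- arm.goto_joints(angles): joint-space move.
- arm.gripper_to(opening, strength=None): finger opening in m; strength is the grip in N (None keeps the last); returns when the fingers have stopped.
- arm.dwell(seconds).
- arm.ik(position, orientation): joint angles nearest the present ones, or None.
- eyes.snapshot(name): name is "side" or "top" or "wrist"; returns a dict with "color" (384x512x3 uint8, red, green, blue), "vfov" (degrees; the focal length in pixels is half the picture's height over the tangent of half this angle, whatever the lens; pixels are square), "cx", "cy" (the principal point, pixels), "position" and "rotation" of the camera in the world; the wrist camera has in their place "tool_from_camera" (4x4, takes a point from camera to tool coordinates, whose origin is the TCP and whose axes are the flange's). Camera axes: x right, y down, z forward; pixel columns grow to the right and rows downward; lengths in m; the calibration is good to about 2 mm. A picture is of the moment at which its call begins: read the wrist's pose just before it. There is no depth.
A pose or a line that the arm cannot do raises arm.PlanningError and nothing moves.
- arm.job_done(): hands the job in; it is judged then, once.
Readings, each from a call of its own:
- get_clock(): time.
- get_qpos(): joint angles.
- get_qd(): joint speeds.
- get_joint_efforts(): joint torques, N m.
- get_tool_pos(): TCP position.
- get_tcp_rot(): TCP orientation.
- get_ft_force(): force on the tool from outside, world axes, zero at the start.
- get_ft_torque(): the same for the moment, N m.
- get_opening(): finger opening in m.
- get_gripper_force(): force on a finger pad.
Only numpy, scipy, OpenCV 4.12 (cv2) and the standard library are available. Lean on these libraries where they do the work, as an engineer would, in place of code of your own. Each camera call takes 0.05 s, during which the arm holds its last target. There are 200 camera calls.

TASK

Put your fingertips beneath the lip of the test cabinet's counterweighted sliding window and push it smoothly up until the lip is level with the pointer clamped on the side rail, then take your hand away; the window stays where it is left. Only push: do not pinch the lip, do not move the pointer, and leave the loose parts on the bench alone.

Things in the scene. Friction and masses are not known exactly. Their poses are not given: they have to be found in the camera images.
- lip (a point): Dark steel lip of the window, 220 mm long, 12 mm thick (a 6 mm plate, sash_c5, under a 6 mm strip, sash_c6), standing 28 mm out of the window's bottom bar. Axes: z up along the slope, the way the window slides; x square into the cabinet; y along the lip. Origin: mid-length, 15 mm in from its outer edge, at half the 12 mm thickness (underside 6 mm down the slope).
- sash (a joint): Slide of the window (clear pane in an aluminium frame, 296 mm wide, 170 mm tall, 0.5 kg, counterweighted), in m up the slope from shut (0) to fully open (0.19). Starts at 0 to 0.03 and stays where it is left. Moving it takes about 2 to 5 N along the slope, a little more when quick.
- cabinet: Test cabinet, 360 mm wide (430 with the counterweight tubes at the rear), 290 mm tall, open at the rear, its front and rails leaning back 45 degrees. Origin: middle of the front foot edge, on the bench; x points into it, level. Below the lip is a flat white fixed apron, 22 mm deeper (along the lip's x) than the lip's origin, with 60 mm or more of free slope; the rails stand 150 mm either side of the middle.
- marker_tip (a point): Inner end of the black pointer (bar 4 mm thick, 28 mm long, across the slope) of the clamp on the left rail seen from the robot, 15 mm beyond the lip's left end. Axes parallel to the lip's. The lip is level with it when both origins are equally far up the slope (along z of these axes); at the start it is 60 to 150 mm up the slope from the lip. Its height varies; it must stay.
- bushing: Bystander: loose steel bushing, 50 mm across, 38 mm high, on the bench near the cabinet's front left. Origin: centre of its underside.
- fitting: Bystander: loose brass fitting, 38 mm across, 50 mm high, on the bench near the cabinet's front right. Origin: centre of its underside.
- jar: Bystander: white plastic jar, 56 mm across, 65 mm high, right of the cabinet. Origin: centre of its underside.
- wrench: Bystander: steel wrench lying on the bench left of the cabinet. Origin: middle of its underside.

How it is judged:
By the outcome, as a careful person would: the job done as asked, in the order asked, and still so for the second after the job is handed in, with the robot touching nothing.
It also fails if it takes over 35 s, if anything falls off the work surface, if the arm or the gripper's body presses on something with over 40 N, if the wrist force passes 120 N, or if a joint passes its speed limit or range.

## Working session

There is one attempt and no reset: what is moved stays moved. The work goes in short steps, each a Python script; the robot and the scene stay as the last script left them, time stands still between calls to the robot, and variables do not carry over. Pictures are saved under pics/ and viewed, at most 10 in all, crops included, and the job is handed in when it is done.

```bash
mkdir -p pics; python3 - <<'E'
from bench import *
import cv2,numpy as np,pickle
d={}
for n in("side","top","wrist"):
    s=eyes.snapshot(n);d[n]=s
    print(n,{k:(np.round(v,4).tolist() if k!='color' else 0) for k,v in s.items()})
    cv2.imwrite(f"pics/{n}0.png",s["color"][:,:,::-1])
pickle.dump(d,open("s0.pkl","wb"))
a=np.hstack([cv2.resize(d[n]["color"],(800,600)) for n in("side",)])
cv2.imwrite("pics/a.png",a[:,:,::-1]); cv2.imwrite("pics/b.png",cv2.resize(d["top"]["color"],(800,600))[:,:,::-1])
print(get_clock(),get_tcp_rot())
E
```

```text
side {'color': 0, 'vfov': 53.053, 'cx': 252.161, 'cy': 188.2774, 'position': [0.1874, 0.7216, 0.6257], 'rotation': [0.1041, -0.1798, 0.8709, -0.4454]}
top {'color': 0, 'vfov': 48.454, 'cx': 254.6717, 'cy': 191.7494, 'position': [0.369, 0.0408, 1.2591], 'rotation': [0.0288, -0.7061, 0.7065, -0.0386]}
wrist {'color': 0, 'vfov': 66.3445, 'cx': 253.2181, 'cy': 192.0785, 'tool_from_camera': [[0.0004, -0.9633, -0.2686, 0.068], [1.0, 0.0006, -0.0005, -0.0004], [0.0007, -0.2686, 0.9633, -0.1347], [0.0, 0.0, 0.0, 1.0]]}
0.15 [-4.62630893e-04  9.87003558e-01  1.60697733e-01  3.07936892e-05]
```

View pics/a.png

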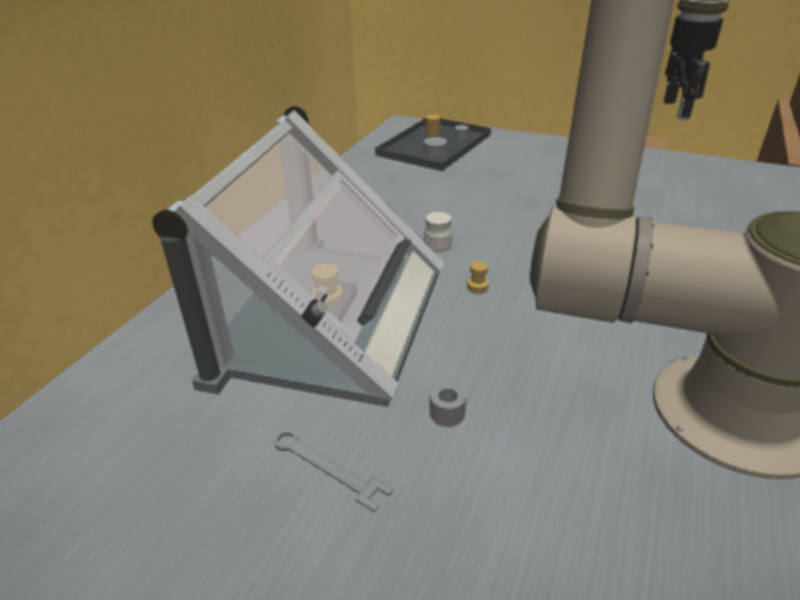

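View pics/b.png

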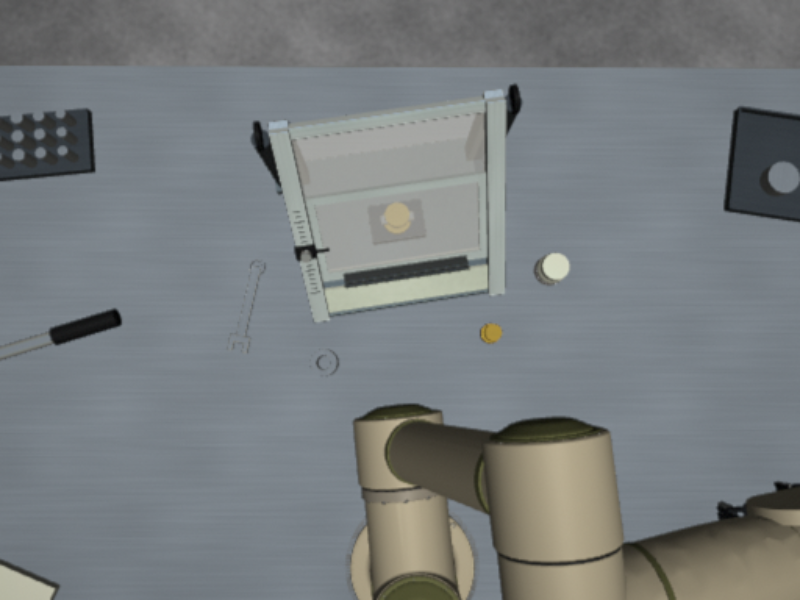

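The side view shows the lip from about (366,318) to (408,240) and the pointer near (328,293). In the top view the lip runs from (345,281) to (468,264), the pointer tip is at (329,250), and the cabinet is yawed about +8°. I'll triangulate roughly from these, then look from near.

```bash
cat > h.py <<'E'
import numpy as np,cv2
from scipy.spatial.transform import Rotation as R
def q2R(q): return R.from_quat(np.roll(q,-1)).as_matrix()
def R2q(m): return np.roll(R.from_matrix(m).as_quat(),1)
def cam(s,tp=None,tq=None):
    f=192/np.tan(np.radians(s["vfov"]/2))
    if "position" in s: return f,s["cx"],s["cy"],np.array(s["position"]),q2R(s["rotation"])
    T=np.array(s["tool_from_camera"]);Rt=q2R(tq)
    return f,s["cx"],s["cy"],np.array(tp)+Rt@T[:3,3],Rt@T[:3,:3]
def ray(c,u,v):
    d=c[4]@np.array([(u-c[1])/c[0],(v-c[2])/c[0],1]);return c[3],d/np.linalg.norm(d)
def proj(c,p):
    q=c[4].T@(np.array(p)-c[3]);return c[0]*q[0]/q[2]+c[1],c[0]*q[1]/q[2]+c[2]
def tri(rays):
    A=sum(np.eye(3)-np.outer(d,d) for o,d in rays);b=sum((np.eye(3)-np.outer(d,d))@o for o,d in rays)
    p=np.linalg.solve(A,b);return p,[np.linalg.norm(np.cross(p-o,d))*1e3 for o,d in rays]
E
python3 - <<'E'
from h import *;import pickle
d=pickle.load(open("s0.pkl","rb"));S=cam(d["side"]);T=cam(d["top"])
for n,a,b in[("L",(366,319),(345,281)),("R",(406,239),(468,264)),("M",(328,293),(329,250)),("footL",(392,400),(318,321)),("footR",(441,265),(503,294))]:
    p,r=tri([ray(S,a[0]*.64,a[1]*.64),ray(T,b[0]*.64,b[1]*.64)]);print(n,p.round(4),np.round(r,1))
i=d["side"]["color"][140:240,180:290];cv2.imwrite("pics/c.png",cv2.resize(i,(660,600),interpolation=cv2.INTER_CUBIC)[:,:,::-1])
i=d["top"]["color"][145:215,180:330];cv2.imwrite("pics/d.png",cv2.resize(i,(800,373),interpolation=cv2.INTER_CUBIC)[:,:,::-1])
E
```

```text
L [0.5128 0.1175 0.0934] [0.5 0.5]
R [ 0.5417 -0.0984  0.103 ] [0.5 0.5]
M [0.5585 0.1411 0.1429] [1.5 1.5]
footL [0.4482 0.1735 0.0072] [0. 0.]
footR [ 0.5006 -0.1735  0.0148] [2.2 2.2]
```

```bash
cat >> h.py <<'E'
YAW=np.radians(8.0)
def axes(yaw=YAW):
    c,s=np.cos(yaw),np.sin(yaw);k=.5**.5
    n=np.array([c*k,s*k,-k]);up=np.array([c*k,s*k,k]);y=np.cross(n,up)  # tool z=n,x=up,y=z x x
    return n,up,y
def tq(yaw=YAW):
    n,up,y=axes(yaw);return R2q(np.c_[up,y,n])
E
python3 - <<'E'
from h import *;from bench import *;import pickle
n,up,y=axes();q=tq();print(y)
o=np.array([.527,.01,.098])
for a,b in((0,0),(-.03,0),(.15,0),(.03,-.15)): 
    j=arm.ik(o+up*a+n*b,q);print(None if j is None else j)
out=[]
for k,p in enumerate((o+up*.05-n*.17-y*0.04*np.sign(-y[1])*-1*-1, o-up*.03-n*.17+np.array([0,.1,0]))):
    arm.move_ptp(p,q)
    tp,tr=get_tool_pos(),get_tcp_rot();s=eyes.snapshot("wrist");out.append((s,tp,tr))
    cv2.imwrite(f"pics/w{k}.png",cv2.resize(s["color"],(800,600),interpolation=cv2.INTER_CUBIC)[:,:,::-1]);print(tp,get_clock())
pickle.dump(out,open("w.pkl","wb"))
E
```

```text
[ 0.1391731  -0.99026807  0.        ]
[-0.37512189  0.31273236  2.2081943   1.82230316  0.36765477 -0.64914998]
[-0.40836047  0.34036735  2.27533996  1.99655884  0.41642417 -0.86777194]
[-0.25531917  0.29261539  1.83319339  0.81379186  0.38362336  0.50808103]
[-0.54003308 -0.18266906  2.27776032  0.92230547  0.59153932  0.22079134]
[0.43772707 0.03723149 0.25370563] 2.3333
[0.3871501  0.09038945 0.19719823] 2.8417
```

View pics/w0.png

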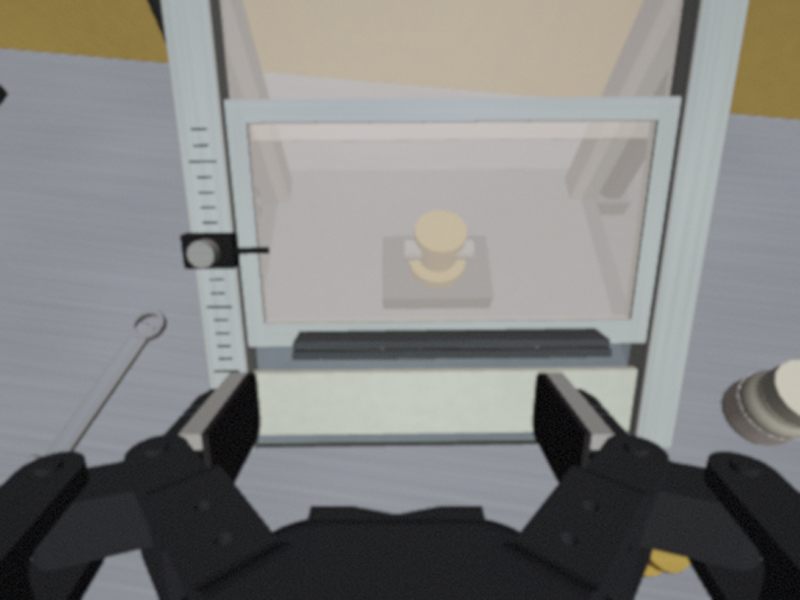

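View pics/w1.png

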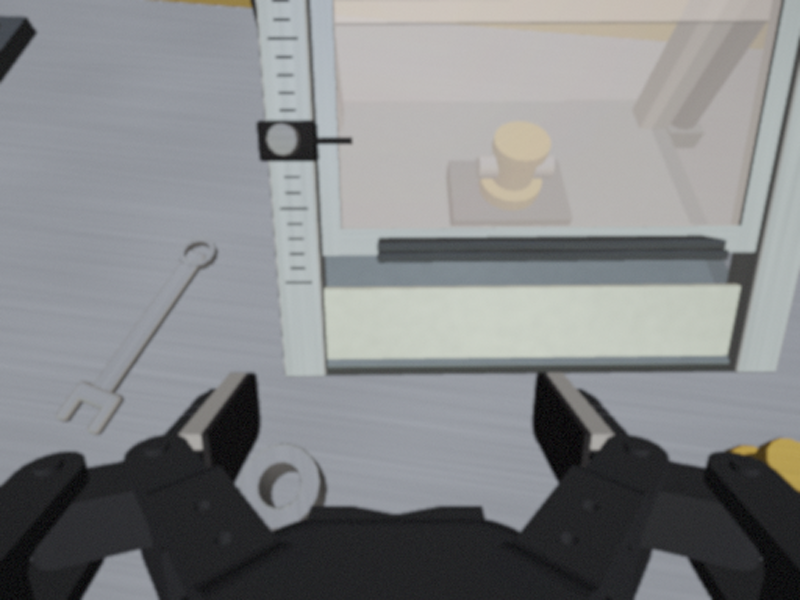

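The near views confirm a yaw of about 8°. In w0 the lip spans (293..611, 331–357), the pointer tip is at (268,250) and the apron runs from 370 to 435. In w1 the lip is at (378..725, 238–260) and the tip at (350,141). I'll enlarge the left lip end and pointer from both.

```bash
python3 - <<'E'
from h import *;import pickle
o=pickle.load(open("w.pkl","rb"))
# orig crops 80x... scale 5 : w0 x 150..230,y 150..240 ; w1 x 205..285,y 80..170
a=[cv2.resize(o[k][0]["color"][y:y+90,x:x+66],(396,540),interpolation=cv2.INTER_CUBIC) for k,x,y in((0,150,145),(1,203,78))]
cv2.imwrite("pics/e.png",np.hstack(a)[:,:,::-1])
E
```

```text
(no output)
```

View pics/e.png

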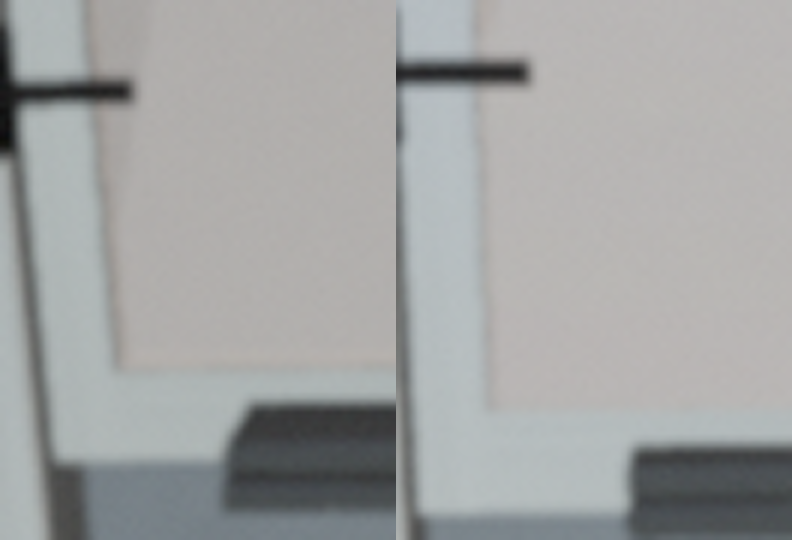

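Enlarged, w0 (left) has the pointer tip at (131,91) and the lip's outer left corner at mid-thickness at (226,476), where the seam line marks half thickness. In w1 the same points are at (132,72) and (234,494).

```bash
python3 - <<'E'
from h import *;import pickle
o=pickle.load(open("w.pkl","rb"));d=pickle.load(open("s0.pkl","rb"))
W=[cam(*x) for x in o];S=cam(d["side"]);T=cam(d["top"])
g=lambda x,y,u,v:(x+(u+.5)/6-.5,y+(v+.5)/6-.5)
P={"M":(g(150,145,131,91),g(203,78,132,72)),"L":(g(150,145,225,476),g(203,78,234,494)),"R":((611*.64,347.5*.64),(725*.64,252.5*.64))}
n,up,y=axes();r={}
for k,(a,b) in P.items():
    p,e=tri([ray(W[0],*a),ray(W[1],*b)]);r[k]=p
    print(k,p.round(4),np.round(e,2),"n,up,y:",np.round([p@n,p@up,p@y],4),"side/top px*1.5625",np.array([proj(S,p),proj(T,p)]).round(1)*1.5625)
v=r["R"]-r["L"];print("len",np.linalg.norm(v),"yaw",np.degrees(np.arctan2(v[0],-v[1])))
E
```

```text
M [0.5615 0.1436 0.1405] [0.17 0.17] n,up,y: [ 0.308   0.5067 -0.064 ] side/top px*1.5625 [[324.375   294.6875 ]
 [328.125   249.21875]]
L [0.5047 0.1188 0.107 ] [0.28 0.28] n,up,y: [ 0.2894  0.4407 -0.0474] side/top px*1.5625 [[369.84375 313.28125]
 [343.90625 285.     ]]
R [ 0.5411 -0.1019  0.0975] [0.3 0.3] n,up,y: [0.2999 0.4378 0.1762] side/top px*1.5625 [[406.875   240.78125]
 [469.6875  265.15625]]
len 0.22383591949999843 yaw 9.368520601965216
```

```bash
python3 - <<'E'
from h import *;from bench import *;import pickle
n,up,y=axes();q=tq();P=lambda a,b,c:n*a+up*b+y*c
arm.gripper_to(0.0)
arm.move_ptp(P(.20,.398,.064),q)
print("in",arm.line_to(P(.304,.398,.064),feed=.08,stop_force=5),get_clock())
f0=get_ft_force();arm.dwell(.1)
print("up",arm.line_to(P(.304,.440,.064),feed=.025,stop_force=1.5))
t=get_tool_pos();print("contact n,up,y",t@n,t@up,t@y,get_ft_force()-f0,get_clock())
s=eyes.snapshot("side");cv2.imwrite("pics/f.png",cv2.resize(s["color"][120:270,160:360],(800,600),interpolation=cv2.INTER_CUBIC)[:,:,::-1])
E
```

```text
in False 5.8917
up True
contact n,up,y 0.3040487144300629 0.42391904055126955 0.06389579062572844 [-0.14282348 -0.17766669  1.23616241] 7.0333
```

View pics/f.png

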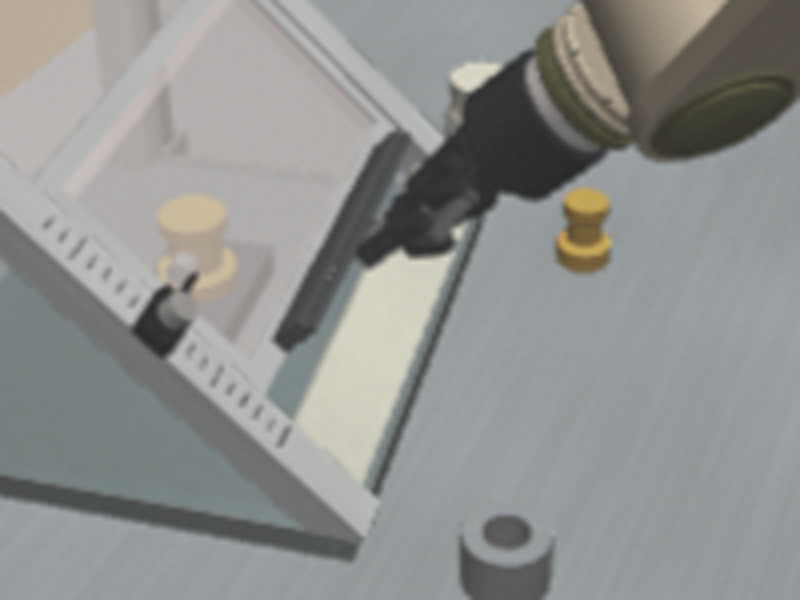

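The fingertips sit under the lip at about (370,255), and contact at 0.424 agrees with the estimate. I'll push to about 6 mm short, back off and look.

```bash
python3 - <<'E'
from h import *;from bench import *;import pickle
n,up,y=axes();q=tq();P=lambda a,b,c:n*a+up*b+y*c
for u in(.445,.485):
    print(arm.line_to(P(.304,u,.064),feed=.04,stop_force=20));f=get_ft_force();print("F n,up,y",f@n,f@up,f@y)
arm.dwell(.2);t=get_tool_pos();print(t@n,t@up,t@y)
arm.line_to(P(.304,.475,.064),feed=.05)
arm.line_to(P(.21,.475,.064),feed=.15)
o=[]
for a in(-.035,.035):
    arm.move_ptp(P(.15,.45+a,-.02+a),q)
    tp,tr=get_tool_pos(),get_tcp_rot();o.append((eyes.snapshot("wrist"),tp,tr))
pickle.dump(o,open("w2.pkl","wb"));print(get_clock())
C=[cam(*x) for x in o];a=[];
for k in(0,1):
    u,v=np.array(proj(C[k],P(.305,.50,-.055))).astype(int);x0,y0=u-33,v-45;print(x0,y0)
    a.append(cv2.resize(o[k][0]["color"][y0:y0+90,x0:x0+66],(396,540),interpolation=cv2.INTER_CUBIC))
cv2.imwrite("pics/g.png",np.hstack(a)[:,:,::-1])
E
```

```text
False
F n,up,y 0.2427779479164633 -1.6519407548407647 -0.45271299698822975
False
F n,up,y -0.02253482277861554 -1.0752785665262385 -1.6473975934668559
0.30398410216594657 0.48508609785254914 0.06416785287830898
11.4667
221 46
148 120
```

View pics/g.png

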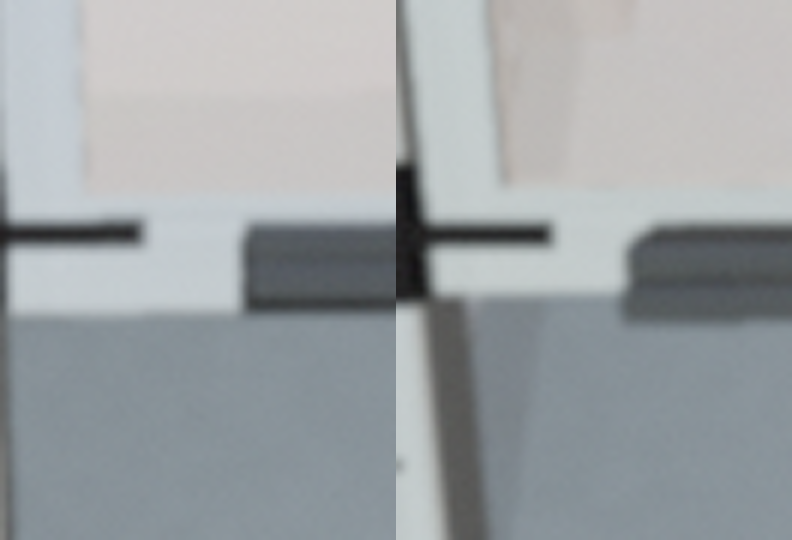

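Left crop: pointer tip at (143,231), lip seam corner at (246,261). Right crop: tip at (154,236), seam corner at (230,284). The lip is just below the pointer.

```bash
python3 - <<'E'
from h import *;import pickle
o=pickle.load(open("w2.pkl","rb"));W=[cam(*x) for x in o];n,up,y=axes()
g=lambda x,y,u,v:(x+(u+.5)/6-.5,y+(v+.5)/6-.5)
for k,a,b in(("M",(143,231),(154,236)),("L",(246,261),(230,284))):
    a,b=g(221,46,*a),g(148,120,*b)
    p,e=tri([ray(W[0],*a),ray(W[1],*b)]);print(k,np.round([p@n,p@up,p@y],4),np.round(e,2))
    for nn in(.300,.305,.310):   # assumed depth of M; outer edge 15 mm shallower
        t=nn-(.015 if k=="L" else 0);print(nn,[round(float((c[3]+r[1]*((t-c[3]@n)/(r[1]@n)))@up),4) for c,r in((W[0],ray(W[0],*a)),(W[1],ray(W[1],*b)))])
E
```

```text
M [ 0.3065  0.5066 -0.0638] [0.33 0.33]
0.3 [0.5063, 0.5074]
0.305 [0.5067, 0.5066]
0.31 [0.5071, 0.5058]
L [ 0.2915  0.5013 -0.0482] [0.26 0.26]
0.3 [0.501, 0.5023]
0.305 [0.5014, 0.5014]
0.31 [0.5017, 0.5004]
```

Short by 5.3 mm, with the pointer unchanged at 0.5066. I'll do the final push and check.

```bash
python3 - <<'E'
from h import *;from bench import *;import pickle
n,up,y=axes();q=tq();P=lambda a,b,c:n*a+up*b+y*c
arm.move_ptp(P(.21,.470,.064),q)
print(arm.line_to(P(.304,.470,.064),feed=.1,stop_force=8))
print(arm.line_to(P(.304,.4904,.064),feed=.02,stop_force=20));arm.dwell(.2)
t=get_tool_pos();print(t@n,t@up,t@y)
arm.line_to(P(.304,.478,.064),feed=.05)
arm.line_to(P(.21,.478,.064),feed=.15)
o=[]
for a in(-.035,.035):
    arm.move_ptp(P(.15,.45+a,-.02+a),q)
    tp,tr=get_tool_pos(),get_tcp_rot();o.append((eyes.snapshot("wrist"),tp,tr))
pickle.dump(o,open("w3.pkl","wb"));print(get_clock())
C=[cam(*x) for x in o];a=[];
for k in(0,1):
    u,v=np.array(proj(C[k],P(.305,.50,-.055))).astype(int);x0,y0=u-33,v-45;print(x0,y0)
    a.append(cv2.resize(o[k][0]["color"][y0:y0+90,x0:x0+66],(396,540),interpolation=cv2.INTER_CUBIC))
cv2.imwrite("pics/h.png",np.hstack(a)[:,:,::-1])
E
```

```text
False
False
0.3040154204076397 0.49024533296516887 0.063955330164428
16.8417
221 46
148 120
```

View pics/h.png

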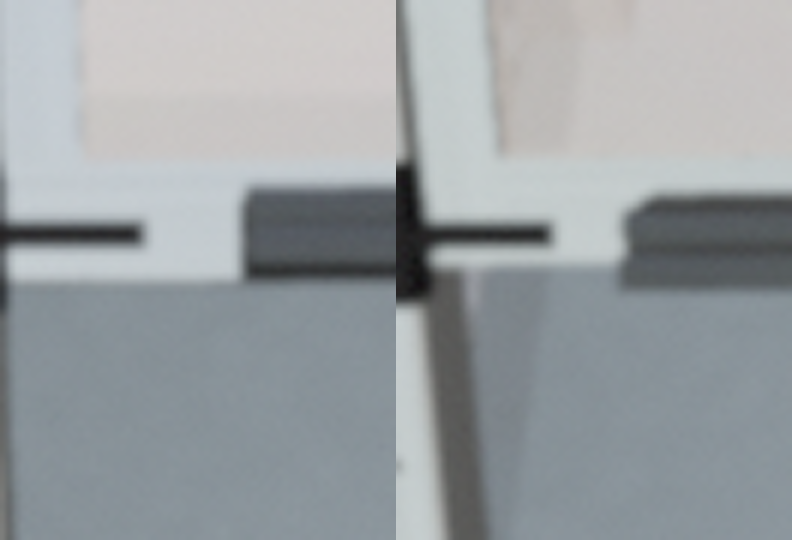

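Left crop: tip at (143,231) and seam at (246,227). Right crop: tip at (154,236) and seam at (226,253).

```bash
python3 - <<'E'
from h import *;import pickle
o=pickle.load(open("w3.pkl","rb"));W=[cam(*x) for x in o];n,up,y=axes()
g=lambda x,y,u,v:(x+(u+.5)/6-.5,y+(v+.5)/6-.5)
for k,a,b in(("M",(143,231),(154,236)),("L",(246,227),(226,253))):
    a,b=g(221,46,*a),g(148,120,*b)
    p,e=tri([ray(W[0],*a),ray(W[1],*b)]);print(k,np.round([p@n,p@up,p@y],4),np.round(e,2))
    t=.3065-(.015 if k=="L" else 0);print([round(float((c[3]+r[1]*((t-c[3]@n)/(r[1]@n)))@up),4) for c,r in((W[0],ray(W[0],*a)),(W[1],ray(W[1],*b)))])
E
```

```text
M [ 0.3062  0.5067 -0.0637] [0.34 0.34]
[0.507, 0.5064]
L [ 0.2912  0.5062 -0.0483] [0.09 0.09]
[0.5063, 0.5061]
```

Lip and pointer now agree within about 0.5 mm and the hand is clear, so I'm handing in.

```bash
python3 -c "
from bench import *
print(arm.job_done(),get_clock())"
```

```text
the job is handed in; nothing more can be done
the job is handed in; nothing more can be done
```

The window was pushed up until its lip was level with the pointer to within about 0.5 mm by the last wrist-camera check, the hand was withdrawn clear of the cabinet, and the job was handed in at about 17 s; no verdict was returned.

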